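# Lock the filter hatch of a cell-culture incubation unit

## Task

The air-filter hatch on top of the incubation unit has been left open a little. Slide its aluminium panel gently forward under the lip until it meets its stop, then push the yellow wing stud in with its wing crosswise and turn it a quarter turn clockwise, so that it catches and the panel is locked when you let go. Do not force anything, and leave the well plate and the other things around it where they are.

Things in the scene. Friction and masses are not known exactly. Their poses are not given: they have to be found in the camera images.
- unit: CO2 incubation unit: ivory box fixed on the bench, 300 (x) x 340 (y) mm, flat roof 115 mm up. Origin: centre of its underside, z up. Its +x ('forward') runs from the dark display front, which faces the robot within 0.35 rad, towards the lip. Below the panel the roof has a filter shaft, 148 x 90 mm, its middle at x = -14, y = 50 mm. In it a hidden filter frame carries panel stop and stud receptacle.
- lip (a point): Middle of the near edge of the aluminium lip, on its underside (5.5 mm above the roof): at x = 60, y = 50 mm in the unit's frame, same axes. The lip is 3 mm thick, 37 mm deep in x and bridges two guide rails that run along x towards the front: 6 mm wide, 4.5 mm high, inner faces 56.5 mm to either side of this point in y.
- panel: Hatch panel: aluminium plate 170 (x) x 110 (y) x 3 mm, 0.24 to 0.4 kg, loose on the roof between the rails, 1.5 mm play each side. Origin: centre of its underside; axes as the unit's. Starts with origin at x = -40 to -28, y = 50 mm in the unit's frame. Sliding it takes 1.5 to 3.5 N. More than 25 N between panel or stud and the unit does damage.
- home (a point): Where the panel's origin lies when home by the drawing: x = -10, y = 50, z = 115 mm in the unit's frame, same axes. The frame with the rigid stop and the receptacle is clamped in slotted holes, set to the filter, so true home is up to 9 mm forward or back of it, unseen. The frame does not move. Home is felt: the panel's far edge meets the stop. Only within 1.5 mm of it does the stud's bar enter.
- wing (a point): Grip point on the yellow wing of the stud, which is the panel's handle too. Vertical blade 9 mm thick (its x), 32 long (its y), 26 high; the point is on the stud's axis (panel x = -30, y = 0), 4 mm below the blade's top, 22 mm above the black disc (34 mm across, 4 thick) at its foot. Turns and sinks with the stud: 39 mm above the panel's upper face when up, 26.5 mm when right in.
- stud (a joint): Turn of the stud, rad: 0 = open, wing crosswise (along the panel's y, at the black marks); grows clockwise seen from above; pi/2 = locked, wing lengthwise (red marks). End stops at -0.03 and 1.6. Turns freely while up; starts at 0 to 0.5. At its foot is a cross bar 20 x 6 mm, parallel to the wing; the receptacle's slot is crosswise, and the bar passes it only within 0.15 rad of 0.
- plunger (a joint): How far the stud is pushed in, m: 0 = up, 0.0125 = right in, on a hard stop. Spring: 2.5 N at 0, 7 N at 0.0125. A bar that misses the slot lands on the receptacle at 0.001. Pushed in less than 0.010 with the bar in the slot, it cannot turn; deeper, it turns easily. Let go at the locked turn it springs up into a groove and stays caught at 0.008; let go uncaught it rises to 0.
- wellplate: Lidded six-well culture plate with pink wells, 85 x 127 x 22 mm, lying on the unit's roof beside the hatch, near y = -107 mm in the unit's frame. Origin: centre of its underside. Leave alone.
- marker: Yellow marker pen, 130 x 12 x 12 mm, on the bench left of the unit. Origin: centre of its underside. Leave alone.
- tuberack: Blue rack of capped tubes, 100 x 200 x 52 mm, on the bench right of the unit. Origin: centre of its underside. Leave alone.
- medium: Closed bottle of pink medium, 64 mm across, 150 mm high, on the bench left of the unit. Origin: centre of its underside. Leave alone.
There are look-alikes about, which are no part of the job. There is more than one size of the panel; the job needs the middle-sized.

How it is judged:
By the outcome, as a careful person would: the job done as asked, in the order asked, and still so for the second after the job is handed in, with the robot touching nothing.
It also fails if it takes over 48 s, if anything falls off the work surface, if the arm or the gripper's body presses on something with over 40 N, if the wrist force passes 120 N, or if a joint passes its speed limit or range.

## Robot

A 6-joint arm with a two-finger parallel gripper is mounted at the origin on the work surface. World frame = base frame: x ahead of the robot, y to its left, z up, the work surface at z = 0. Lengths are in m, angles in rad, forces in N, time in s.
With the tool pointing down it reaches from about 0.375 to 0.975 m from the base axis. Payload 3.8 kg.
Tool frame: the origin (TCP) lies on the mounting face of the last link; the fingertips stand 173 mm ahead of it and the grasp point (between the pads) lies 155 mm ahead of it; z points along the fingers, y is the direction in which the jaws open and shut (so a half turn about z gives the same grasp; the last joint's range is limited). The gripper opens to 85 mm and grips with 20 to 120 N. Pads are 22 mm wide; open, the fingers measure 114 mm over their backs; the gripper's body (76 mm by 85 mm) begins 54 mm behind the grasp point. The pads swing forward as they close: fully open they stand 13 mm farther back than shut.
Start: joints at [-1.199, 0.264, 1.604, -0, 1.274, -0.037], TCP at [0.268, -0.619, 0.405] pointing down, gripper open.
Joint ranges: [-2.63, 2.63], [-0.94, 2.18], [0.31, 2.57], [-1.31, 4.45], [0, 2.66], [-2.55, 2.55]. Speed limits (rad/s): [2.57, 2.57, 3.14, 3.14, 3.14, 3.14].

## Interface

Orientations are given as a rotation vector (axis times angle).
In Python, from workcell import bot gives the robot as it stands.
- The arm moves only by the shell command python3 -m jog 'ROWS' [FORCE]. ROWS is JSON, a list that holds one entry, the list of rows, each a list of 7 numbers: the closure, from 0 (fully open) to 1 (shut), then the shift along the tool's x, y, z in cm, then the turn, a rotation vector about the tool's x, y, z in rad. A call has 1 to 12 rows; each row is the pose to reach, as a shift and turn from the pose commanded when the call began, along the tool's axes at that moment; what a row does not reach only later rows make up. A row lasts 1/8 s, in which the tool goes at most 62.5 mm and 10.7 degrees, less where a joint would pass 70% of its speed; a pose out of reach is approached as far as the arm can. A call with a gripper value outside its range is refused whole. The fingers move at their own pace and stop on an object; FORCE is the grip in N (left out, the last holds). Time passes only in rows, so rows that repeat a pose let the fingers close. It gives the time, the measured TCP pose, the force and the opening at its end, in the units of the state.
- bot.read_state(): the state, without advancing time (a new reading comes with each control period).
- bot.read_camera(name): name is "scene" or "top"; returns the picture (400x640x3 uint8, red, green, blue); there is no depth.
- bot.camera_model(name): a dict with "intrinsics" (3x3 intrinsics, pixels), "rvec" (rotation vector, rad) and "tvec" (3), from world to camera coordinates, as OpenCV has them. Camera axes: x right, y down, z forward; pixel columns grow to the right and rows downward; lengths in m; the calibration is good to about 2 mm. A picture is of the moment at which its call begins. camera_model takes no time and is no camera call.
- bot.finish_job(): hands the job in, once; it reports no verdict.
The state is a dict: "time": time; "q": joint angles; "joint_vel": joint speeds; "joint_torque": joint torques, N m; "tool_pos": TCP position; "tcp_rot": TCP orientation; "wrist_force": force on the tool from outside, world axes, zero at the start; "torque": the same for the moment, N m; "width": opening from 0.0 (shut) to 1.0 (fully open).
Only numpy, scipy, OpenCV 4.12 (cv2) and the standard library are available. Lean on these libraries where they do the work, as an engineer would, in place of code of your own. Each camera call takes 0.05 s, during which the arm holds its last target.

## Working session

There is one attempt and no reset: what is moved stays moved. The work goes in short steps, Python scripts to look and compute and a shell command to move; the robot and the scene stay as the last step left them, time stands still between calls to the robot, and variables do not carry over. Pictures are saved under pics/ and viewed, and the job is handed in when it is done.

```bash
ls; mkdir -p pics
python3 - <<'E'
from workcell import bot
import cv2,numpy as np
print(bot.read_state())
for n in("scene","top"):
    im=bot.read_camera(n); cv2.imwrite(f"pics/{n}0.png",im[:,:,::-1]); m=bot.camera_model(n); print(n,m)
E
```

```text
pics
{'time': 0.0, 'q': array([-1.19889053e+00,  2.64770634e-01,  1.60538263e+00, -1.18725702e-05,
        1.27367349e+00, -3.68641458e-02]), 'joint_vel': array([ 3.74595482e-04,  2.50990055e-03,  2.02852462e-03, -1.64289364e-04,
       -1.45840303e-05, -9.75661171e-04]), 'joint_torque': array([ 2.71704717e-03, -5.15112484e+01, -3.67311072e+01,  4.45290025e-04,
        1.30230215e-02, -1.90128208e-05]), 'tool_pos': array([ 0.26819487, -0.61906247,  0.40334514]), 'tcp_rot': array([-3.07404725e+00, -6.37191907e-01,  6.02291981e-04]), 'wrist_force': array([-0.24785867, -0.34252259,  0.53259797]), 'torque': array([ 0.06060463, -0.00149255, -0.00265699]), 'width': 1.0017213859268828}
scene {'intrinsics': array([[386.14802119,   0.        , 323.54816744],
       [  0.        , 386.14802119, 196.42270475],
       [  0.        ,   0.        ,   1.        ]]), 'rvec': array([ 2.01066571,  0.98818364, -0.54285353]), 'tvec': array([-0.26812123, -0.14138949,  1.5145137 ])}
top {'intrinsics': array([[406.89143953,   0.        , 312.80172401],
       [  0.        , 406.89143953, 201.57787969],
       [  0.        ,   0.        ,   1.        ]]), 'rvec': array([ 2.1445601 , -2.09652164,  0.16806547]), 'tvec': array([-0.03429905,  0.50812876,  1.0352175 ])}
```

View pics/scene0.png

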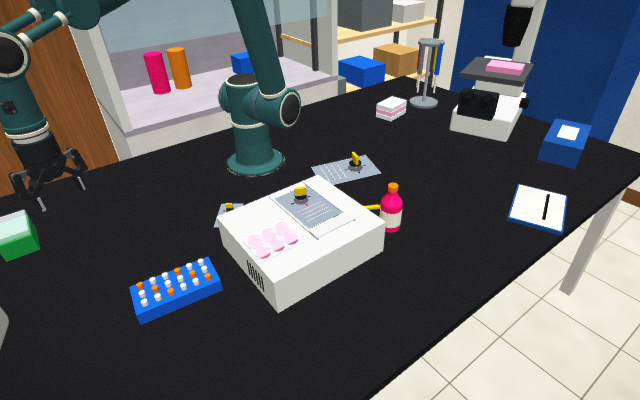

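View pics/top0.png

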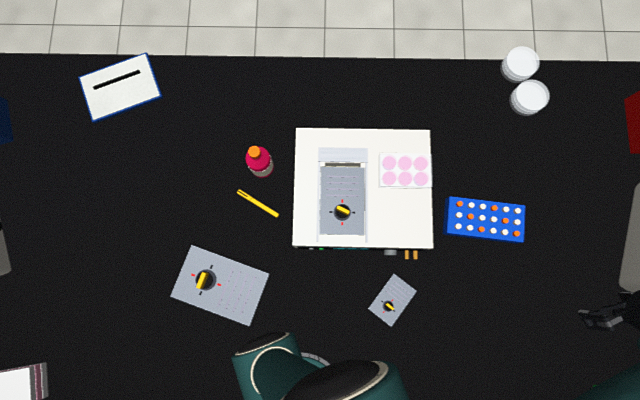

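The scene view shows the unit in the middle, about (300,245). In the top view the roof runs from about (294,128) to (432,247), with the hatch panel at about (343,190) and its yellow wing at about (343,212). The two other panels on the bench are look-alikes. I'll zoom in to measure.

Run:
```python
import cv2
a=cv2.imread("pics/top0.png"); cv2.imwrite("pics/topc.png",cv2.resize(a[120:260,285:445],None,fx=5,fy=4.28*5/4.28*0.85 if 0 else 4.2,interpolation=cv2.INTER_CUBIC)[:, :800])
a=cv2.imread("pics/scene0.png"); cv2.imwrite("pics/scc.png",cv2.resize(a[170:310,215:395],None,fx=4,fy=4,interpolation=cv2.INTER_CUBIC))
```

```text
(no output)
```

View pics/topc.png

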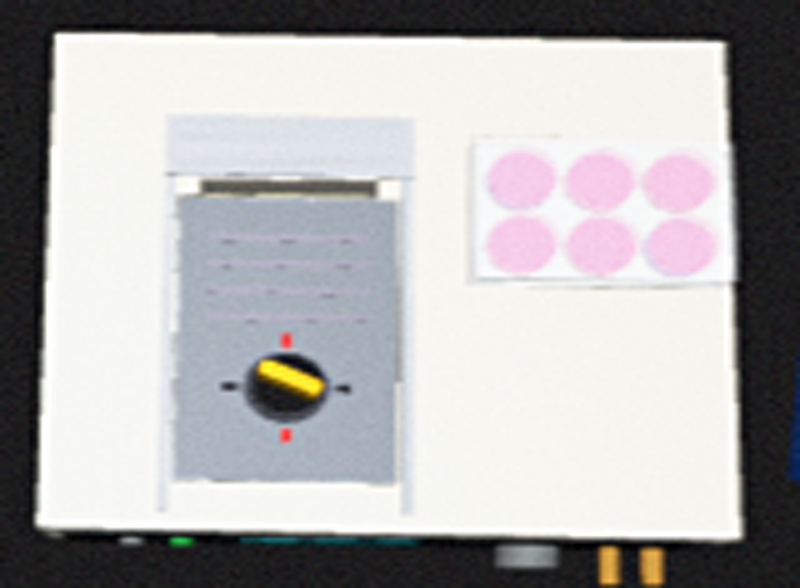

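View pics/scc.png

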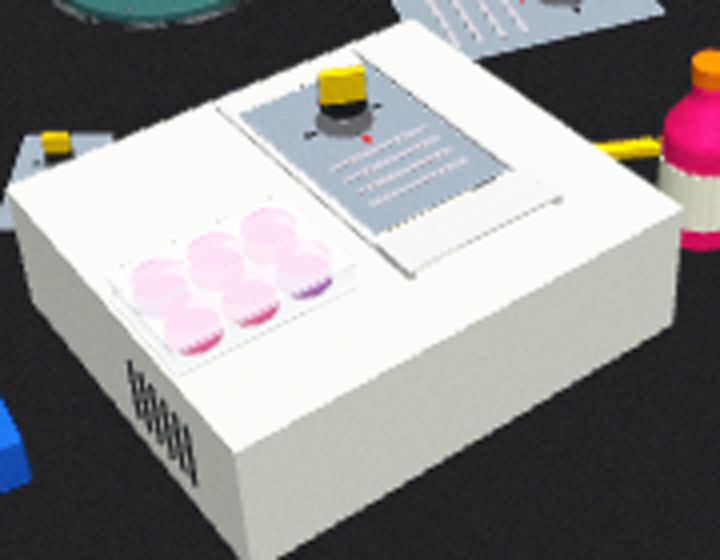

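```bash
cat > h.py <<'E'
import numpy as np,cv2
from scipy.spatial.transform import Rotation as R
from scipy.optimize import least_squares
from workcell import bot
M={n:bot.camera_model(n) for n in("scene","top")}
def proj(n,P):
    m=M[n]; return cv2.projectPoints(np.array(P,float).reshape(-1,3),m["rvec"],m["tvec"],m["intrinsics"],None)[0].reshape(-1,2)
def ray(n,px,z):
    m=M[n]; r=R.from_rotvec(m["rvec"]).as_matrix(); c=-r.T@m["tvec"]
    d=r.T@np.linalg.inv(m["intrinsics"])@np.array([px[0],px[1],1.]); return c+d*(z-c[2])/d[2]
E
python3 - <<'E'
from h import *
t=lambda x,y:(285+x/5-.4,120+y/4.2-.4)
s=lambda x,y:(215+x/4-.4,170+y/4-.4)
U=[((150,170,115),t(54,33)),((150,-170,115),t(725,41)),((-150,-170,115),t(742,538)),((-150,170,115),t(37,527)),
((97,112.5,118.5+5),t(167,115)),((97,-12.5,123.5),t(414,119)),((60,112.5,123.5),t(166,174)),((60,-12.5,123.5),t(414,178))]
S=[((150,-170,115),s(236,452)),((-150,-170,115),s(8,186)),((-150,170,115),s(412,20)),((150,170,115),s(682,210))]
def w(p,P):
    c,d=np.cos(p[2]),np.sin(p[2]);P=np.array(P)/1000.
    return np.c_[p[0]+c*P[:,0]-d*P[:,1],p[1]+d*P[:,0]+c*P[:,1],P[:,2]]
def f(p):
    return np.r_[(proj("top",w(p,[a for a,_ in U]))-[b for _,b in U]).ravel(),(proj("scene",w(p,[a for a,_ in S]))-[b for _,b in S]).ravel()]
for g in (f,lambda p:f(p)[:16],lambda p:f(p)[16:]):
    o=least_squares(g,[.6,0,0]);print(o.x,np.abs(o.fun).max())
o=least_squares(f,[.6,0,0]);print(o.fun.round(1))
p=o.x
# panel points in unit frame
def inv(q):
    c,d=np.cos(p[2]),np.sin(p[2]);v=q[:2]-p[:2];return np.array([c*v[0]+d*v[1],-d*v[0]+c*v[1]])*1000
for nm,px,z in [("near L",t(172,480),.118),("near R",t(396,484),.118),("far L",t(180,195),.118),("far R",t(397,199),.118),
 ("red far",t(286,340),.118),("red near",t(286,436),.118),("bl L",t(229,386),.118),("bl R",t(343,388),.118),
 ("disc",t(286,388),.133),("wingA",t(258,368),.161),("wingB",t(322,388),.161)]:
    print(nm,inv(ray("top",px,z)).round(1))
E
```

```text
[ 0.53826391 -0.14604433  0.00149038] 0.9251947961889471
[ 0.53825803 -0.1464924   0.00326165] 0.47679570180957853
[ 0.53807899 -0.14500608 -0.00123545] 0.7566608456933182
[ 0.3  0.1 -0.5  0.3 -0.5  0.3  0.  -0.1 -0.3 -0.2  0.1 -0.3 -0.4 -0.
  0.1 -0.1 -0.5  0.6 -0.9  0.5 -0.2 -0.4  0.5 -0.6]
near L [-122.   104.9]
near R [-122.   -4.]
far L [ 48.6 104.3]
far R [48.1 -4.4]
red far [-38.4  50.3]
red near [-95.2  49.7]
bl L [-66.3  78. ]
bl R [-66.4  22. ]
disc [-69.2  50.8]
wingA [-62.4  65.5]
wingB [-73.2  35.3]
```

```bash
cat >> h.py <<'E'
def to(target,theta,pos=None,rot=None):
    "tool-frame shift(cm), turn about tool z to reach TCP target, jaw angle theta (y-axis, world, ccw)"
    s=bot.read_state(); r=R.from_rotvec(s["tcp_rot"] if rot is None else rot).as_matrix(); pos=s["tool_pos"] if pos is None else pos
    y=np.array([np.cos(theta),np.sin(theta),0]); z=np.array([0,0,-1.]); T=np.c_[np.cross(y,z),y,z]
    return (100*r.T@(np.array(target)-pos)).round(2), R.from_matrix(r.T@T).as_rotvec().round(3)
E
python3 - <<'E'
from h import *
print(to([.471,-.096,.375],-.34,pos=np.array([.268,-.619,.405])))
E
```

```text
(array([ 39.42, -39.91,   3.09]), array([-0.002, -0.001, -0.822]))
```

```bash
python3 -m jog '[[[0,2,-2,0,0,0,-0.05],[0,6,-6,0,0,0,-0.15],[0,10,-10,0,0,0,-0.25],[0,14,-14,0,0,0,-0.35],[0,18,-18,0,0,0,-0.45],[0,22,-22,0,0,0,-0.55],[0,26,-26.3,0.5,0,0,-0.65],[0,30,-30.3,1,0,0,-0.72],[0,34,-34.4,2,0,0,-0.78],[0,37.5,-38,3,0,0,-0.822],[0,39.4,-39.9,3.1,0,0,-0.822],[0,39.4,-39.9,3.1,0,0,-0.822]]]' 30
python3 - <<'E'
from h import *
s=bot.read_state();print(s["joint_vel"].round(3))
for n in("scene","top"):
    im=bot.read_camera(n)[:,:,::-1]; cv2.imwrite(f"pics/{n}1.png",cv2.resize(im[150:310,215:415] if n=="scene" else im[120:280,260:460],None,fx=3.5,fy=3.5))
print(to([.471,-.096,.312],-.34))
E
```

```text
time: 1.6
tool_pos: [0.4714, -0.0951, 0.3731]
tcp_rot: [-2.561, -1.817, 0.001]
wrist_force: [0.4, 0.4, 0.4]
width: 1.0
[-0.046 -0.004 -0.003 -0.021  0.003 -0.02 ]
(array([ 0.07, -0.03,  6.15]), array([-0.001,  0.001,  0.001]))
```

View pics/scene1.png

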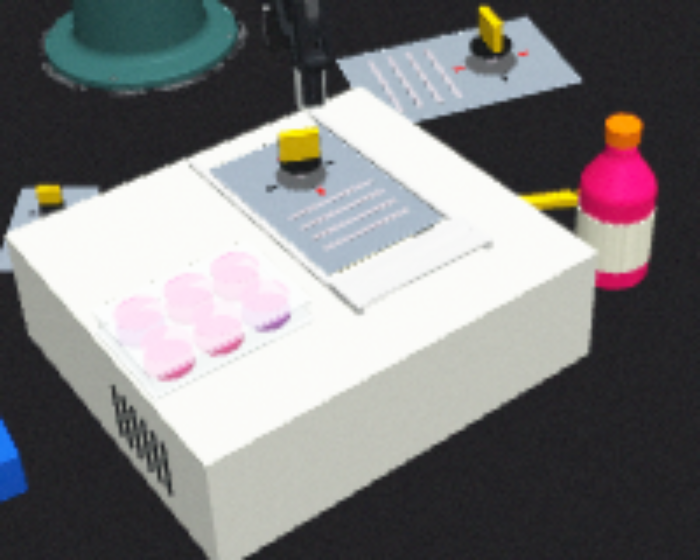

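View pics/top1.png

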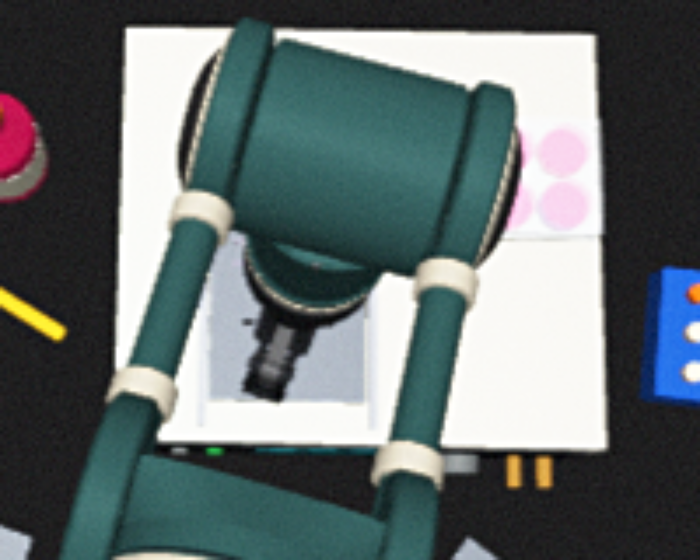

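The top view shows the gripper over the stud, with one finger visible at crop (265,370). The scene view shows the fingers above the wing at about (310,90). I'll check this against the projection before descending.

Run:
```python
from h import *
s=bot.read_state();r=R.from_rotvec(s["tcp_rot"]).as_matrix();p=s["tool_pos"]
print(s["time"],p)
for sg in(1,-1):
  q=p+r@np.array([0,sg*.0425,.160]); print(q.round(3),((proj("scene",q)-[215,150])*3.5).round(),((proj("top",q)-[260,120])*3.5).round())
print(((proj("scene",[.471,-.096,.161])-[215,150])*3.5).round())
im=bot.read_camera("scene")[:,:,::-1]; cv2.imwrite("pics/s2.png",cv2.resize(im[60:260,200:400],None,fx=3,fy=3))
```

```text
1.7 [ 0.47105414 -0.09676753  0.37346497]
[ 0.511 -0.111  0.213] [[305. 101.]] [[318. 239.]]
[ 0.431 -0.083  0.213] [[278.  46.]] [[272. 362.]]
[[296. 129.]]
```

View pics/s2.png

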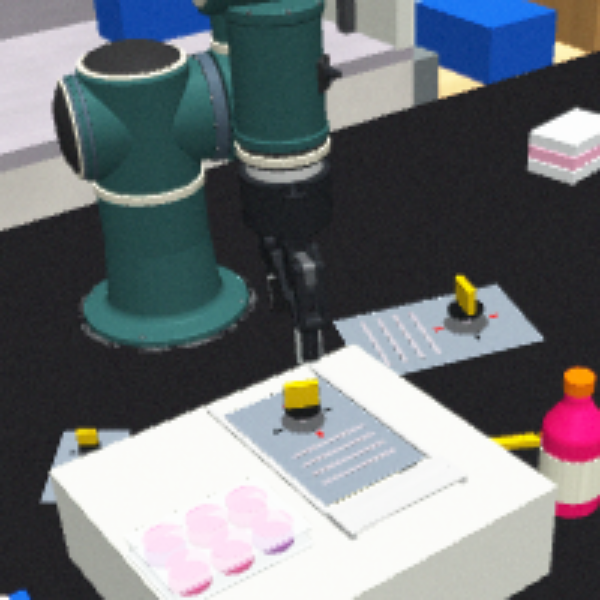

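```bash
python3 -m jog '[[[0,0,0,1.5,0,0,0],[0,0,0,4,0,0,0],[0,0,0,5.5,0,0,0],[0,0.05,-0.05,6.1,0,0,0],[0,0.05,-0.05,6.1,0,0,0],[0.5,0.05,-0.05,6.1,0,0,0],[0.7,0.05,-0.05,6.1,0,0,0],[0.8,0.05,-0.05,6.1,0,0,0]]]' 20
python3 - <<'E'
from h import *
im=bot.read_camera("scene")[:,:,::-1]; cv2.imwrite("pics/s3.png",cv2.resize(im[150:250,240:380],None,fx=5,fy=5,interpolation=cv2.INTER_CUBIC))
print(bot.read_state()["width"])
E
```

```text
time: 2.75
tool_pos: [0.4711, -0.096, 0.3132]
tcp_rot: [2.564, 1.813, 0.001]
wrist_force: [-0.3, -0.6, 0.8]
width: 0.376
0.28179930558278904
```

View pics/s3.png

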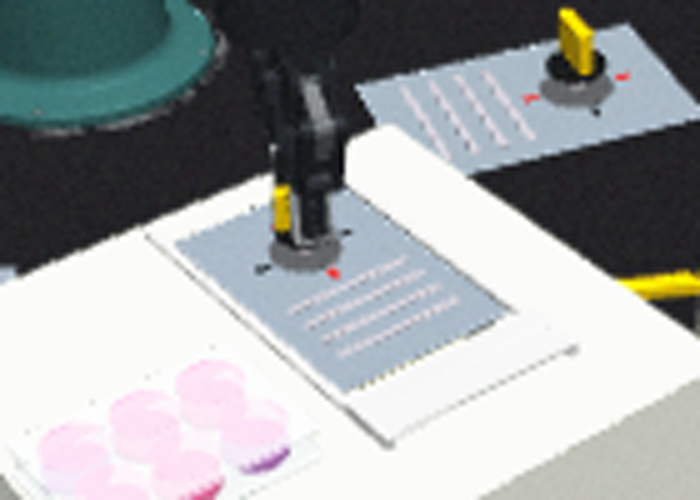

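The near pad stands in front of the wing at crop (310,210), with the wing's end visible beside it at (283,205), so the pads straddle the wing. Now I'll close.

```bash
python3 -m jog '[[[0.86,0,0,0,0,0,0],[0.9,0,0,0,0,0,0],[1,0,0,0,0,0,0],[1,0,0,0,0,0,0],[1,0,0,0,0,0,0],[1,0,0,0,0,0,0]]]' 35
python3 - <<'E'
from h import *
s=bot.read_state();print(s["wrist_force"].round(2),s["torque"].round(3),s["width"])
print(to([.471,-.096,.3127],0))
E
```

```text
time: 3.55
tool_pos: [0.4709, -0.096, 0.3126]
tcp_rot: [-2.565, -1.814, 0.0]
wrist_force: [-4.0, 1.4, 1.6]
width: 0.098
[-3.98  1.4   1.62] [ 0.24   0.707 -0.011] 0.09823048388907611
(array([-0.  ,  0.01, -0.01]), array([-0.  , -0.  , -0.34]))
```

```bash
python3 -m jog '[[[1,0,0,0,0,0,-0.1],[1,0,0,0,0,0,-0.2],[1,0,0,0,0,0,-0.29],[1,0,0,0,0,0,-0.33],[1,0,0,0,0,0,-0.33],[1,0,0,0,0,0,-0.33]]]'
python3 - <<'E'
from h import *
s=bot.read_state();print(s["wrist_force"].round(2),s["torque"].round(3),s["width"])
im=bot.read_camera("scene")[:,:,::-1]; cv2.imwrite("pics/s4.png",cv2.resize(im[150:250,240:380],None,fx=5,fy=5,interpolation=cv2.INTER_CUBIC))
r=R.from_rotvec(s["tcp_rot"]).as_matrix();print(r.round(3))
E
```

```text
time: 4.3
tool_pos: [0.4711, -0.096, 0.3127]
tcp_rot: [2.233, 2.209, 0.0]
wrist_force: [-3.3, 0.8, 1.3]
width: 0.094
[-3.27  0.76  1.34] [0.147 0.498 0.064] 0.09448036917540394
[[ 0.011  1.     0.   ]
 [ 1.    -0.011 -0.   ]
 [-0.     0.    -1.   ]]
```

View pics/s4.png

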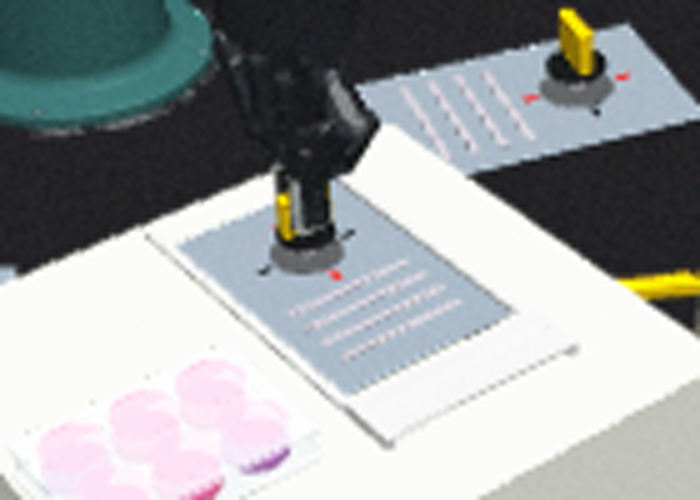

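The pads hold the wing crosswise at crop (300,210), in line with the black marks. Now I'll slide forward, which is tool +y.

```bash
python3 -m jog '[[[1,0,0.2,0,0,0,0],[1,0,0.5,0,0,0,0],[1,0,0.8,0,0,0,0],[1,0,1.1,0,0,0,0],[1,0,1.3,0,0,0,0],[1,0,1.5,0,0,0,0],[1,0,1.5,0,0,0,0]]]'
python3 - <<'E'
from h import *
s=bot.read_state();print(s["wrist_force"].round(2),s["torque"].round(3),s["tool_pos"].round(5))
im=bot.read_camera("scene")[:,:,::-1]; cv2.imwrite("pics/s5.png",cv2.resize(im[150:250,240:380],None,fx=5,fy=5,interpolation=cv2.INTER_CUBIC))
E
```

```text
time: 5.22
tool_pos: [0.4862, -0.0962, 0.3127]
tcp_rot: [2.232, 2.21, 0.001]
wrist_force: [-3.3, -0.1, 1.5]
width: 0.095
[-3.35 -0.08  1.53] [-0.049  0.491 -0.001] [ 0.4862  -0.09615  0.31273]
```

View pics/s5.png

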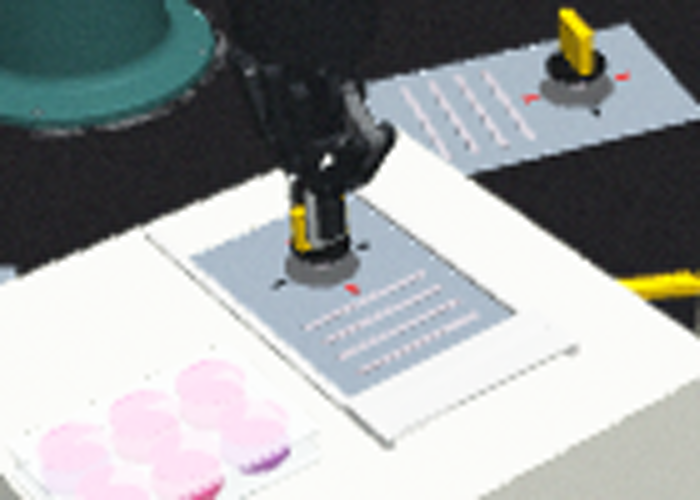

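The panel has slid and its far edge is now under the lip, at a steady 3.3 N or so. From here I'll creep in small steps.

```bash
python3 -m jog '[[[1,0,0.05,0,0,0,0],[1,0,0.1,0,0,0,0],[1,0,0.15,0,0,0,0],[1,0,0.15,0,0,0,0]]]'
```

```text
time: 5.78
tool_pos: [0.4874, -0.0962, 0.3127]
tcp_rot: [2.233, 2.21, -0.0]
wrist_force: [-3.3, 0.4, 2.7]
width: 0.095
```

```bash
python3 -m jog '[[[1,0,0.05,0,0,0,0],[1,0,0.1,0,0,0,0],[1,0,0.15,0,0,0,0],[1,0,0.15,0,0,0,0]]]'
```

```text
time: 6.28
tool_pos: [0.489, -0.0962, 0.3127]
tcp_rot: [2.233, 2.21, 0.0]
wrist_force: [-3.3, -0.6, 1.4]
width: 0.093
```

```bash
python3 -m jog '[[[1,0,0.05,0,0,0,0],[1,0,0.1,0,0,0,0],[1,0,0.1,0,0,0,0]]]'
```

```text
time: 6.65
tool_pos: [0.4897, -0.0962, 0.3125]
tcp_rot: [-2.232, -2.21, 0.001]
wrist_force: [-4.8, 0.1, 2.5]
width: 0.095
```

```bash
python3 -m jog '[[[1,0,0.05,0,0,0,0],[1,0,0.1,0,0,0,0],[1,0,0.1,0,0,0,0]]]'
```

```text
time: 7.02
tool_pos: [0.4902, -0.0962, 0.3121]
tcp_rot: [-2.231, -2.209, 0.003]
wrist_force: [-7.3, -0.1, 1.5]
width: 0.094
```

```bash
python3 -m jog '[[[1,0,0.03,0,0,0,0],[1,0,0.06,0,0,0,0],[1,0,0.06,0,0,0,0],[1,0,0.06,0,0,0,0]]]'
python3 - <<'E'
from h import *
s=bot.read_state();print(s["wrist_force"].round(2),s["torque"].round(3),s["tool_pos"].round(5))
for n in("scene","top"):
    im=bot.read_camera(n)[:,:,::-1]; cv2.imwrite(f"pics/{n}6.png",cv2.resize(im[150:250,240:380] if n=="scene" else im[120:260,285:425],None,fx=5 if n=="scene" else 4.2,fy=5 if n=="scene" else 4.2,interpolation=cv2.INTER_CUBIC))
E
```

```text
time: 7.52
tool_pos: [0.4904, -0.0962, 0.3119]
tcp_rot: [-2.23, -2.208, 0.004]
wrist_force: [-7.0, -0.3, 1.8]
width: 0.091
[-6.99 -0.34  1.78] [-0.114  1.37   0.013] [ 0.49043 -0.09618  0.31188]
```

View pics/scene6.png

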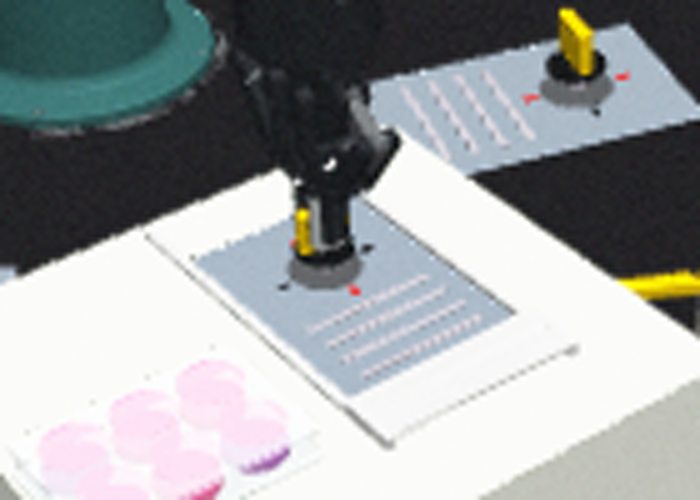

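View pics/top6.png

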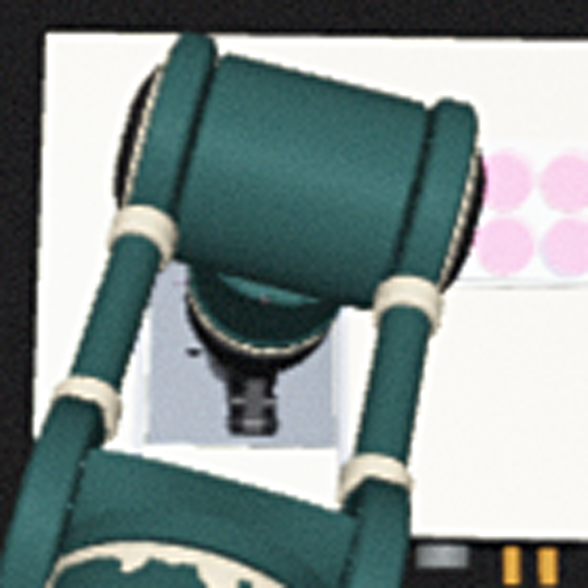

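```bash
python3 -m jog '[[[1,0,0.03,0,0,0,0],[1,0,0.06,0,0,0,0],[1,0,0.06,0,0,0,0]]]'
python3 -c "
from h import *
s=bot.read_state();print(s['wrist_force'].round(2),s['torque'].round(3),s['tool_pos'].round(5),s['tcp_rot'])"
```

```text
time: 8.0
tool_pos: [0.4907, -0.0962, 0.3116]
tcp_rot: [-2.23, -2.208, 0.005]
wrist_force: [-8.3, -1.0, 2.2]
width: 0.1
[-8.26 -1.    2.24] [-0.102  1.551 -0.005] [ 0.49069 -0.09618  0.3116 ] [-2.22950327 -2.2077727   0.00546594]
```

The tool tip has stopped advancing and the force is climbing (3.3 → 8.3 N), which fits a rigid stop after about 18.5 mm of travel. I'll ease off slightly, then begin the push-in carefully.

```bash
python3 -m jog '[[[1,0,-0.04,0,0,0,0],[1,0,-0.08,0,0,0,0],[1,0,-0.08,0,0,0,0],[1,0,-0.08,0.1,0,0,0],[1,0,-0.08,0.2,0,0,0],[1,0,-0.08,0.25,0,0,0],[1,0,-0.08,0.25,0,0,0]]]'
python3 -c "
from h import *
s=bot.read_state();print(s['wrist_force'].round(2),s['torque'].round(3),s['tool_pos'].round(5),s['tcp_rot'])"
```

```text
time: 8.88
tool_pos: [0.4903, -0.0962, 0.3096]
tcp_rot: [-2.23, -2.209, 0.004]
wrist_force: [-7.0, -0.8, 3.2]
width: 0.094
[-6.98 -0.79  3.22] [-0.058  1.345  0.004] [ 0.49033 -0.09617  0.30956] [-2.23042273 -2.20865605  0.00367026]
```

```bash
python3 -m jog '[[[1,0,-0.02,0.1,0,0,0],[1,0,-0.04,0.2,0,0,0],[1,0,-0.04,0.3,0,0,0],[1,0,-0.04,0.3,0,0,0]]]'
python3 -c "
from h import *
s=bot.read_state();print(s['wrist_force'].round(2),s['torque'].round(3),s['tool_pos'].round(5),s['tcp_rot'])"
```

```text
time: 9.38
tool_pos: [0.4902, -0.0962, 0.3069]
tcp_rot: [-2.231, -2.209, 0.003]
wrist_force: [-8.2, -0.2, 3.5]
width: 0.098
[-8.23 -0.2   3.52] [-0.11   1.299 -0.047] [ 0.49019 -0.09618  0.30688] [-2.23094421 -2.20901655  0.00284341]
```

```bash
python3 -m jog '[[[1,0,-0.03,0.1,0,0,0],[1,0,-0.06,0.2,0,0,0],[1,0,-0.06,0.3,0,0,0],[1,0,-0.06,0.4,0,0,0],[1,0,-0.06,0.4,0,0,0]]]'
python3 -c "
from h import *
s=bot.read_state();print(s['wrist_force'].round(2),s['torque'].round(3),s['tool_pos'].round(5),s['tcp_rot'])
im=bot.read_camera('scene')[:,:,::-1]; cv2.imwrite('pics/s7.png',cv2.resize(im[150:250,240:380],None,fx=5,fy=5,interpolation=cv2.INTER_CUBIC))"
```

```text
time: 10.0
tool_pos: [0.4899, -0.0962, 0.3033]
tcp_rot: [-2.232, -2.21, 0.002]
wrist_force: [-6.9, 0.4, 4.6]
width: 0.096
[-6.93  0.45  4.61] [ 0.04   1.326 -0.033] [ 0.48993 -0.09617  0.30332] [-2.23161252e+00 -2.20953837e+00  1.55751667e-03]
```

View pics/s7.png

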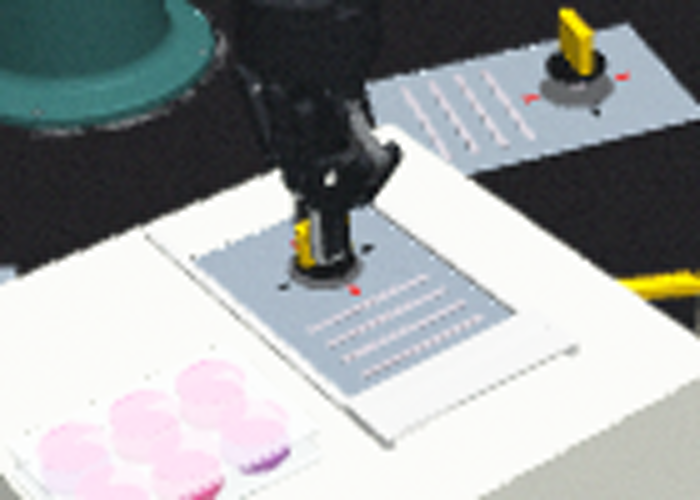

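The wing is sinking, with the disc now closer to the panel at crop (322,270). I'll continue to the hard stop.

```bash
python3 -m jog '[[[1,0,-0.03,0.1,0,0,0],[1,0,-0.04,0.2,0,0,0],[1,0,-0.04,0.25,0,0,0],[1,0,-0.04,0.25,0,0,0]]]'
python3 -c "
from h import *
s=bot.read_state();print(s['wrist_force'].round(2),s['torque'].round(3),s['tool_pos'].round(5),s['tcp_rot'])"
```

```text
time: 10.55
tool_pos: [0.4898, -0.0962, 0.3011]
tcp_rot: [-2.232, -2.21, 0.001]
wrist_force: [-5.8, 0.6, 5.7]
width: 0.096
[-5.77  0.59  5.65] [0.036 1.226 0.011] [ 0.48977 -0.09616  0.30114] [-2.23207221e+00 -2.20994973e+00  6.88044814e-04]
```

```bash
python3 -m jog '[[[1,0,0,0.05,0,0,0],[1,0,0,0.1,0,0,0],[1,0,0,0.1,0,0,0]]]'
python3 -c "
from h import *
s=bot.read_state();print(s['wrist_force'].round(2),s['torque'].round(3),s['tool_pos'].round(5),s['tcp_rot'])"
```

```text
time: 10.92
tool_pos: [0.4898, -0.0962, 0.3002]
tcp_rot: [-2.232, -2.21, 0.001]
wrist_force: [-6.1, 0.4, 6.3]
width: 0.097
[-6.12  0.4   6.32] [ 0.01  1.26 -0.  ] [ 0.48977 -0.09617  0.30022] [-2.23206330e+00 -2.20995267e+00  7.11684516e-04]
```

```bash
python3 -m jog '[[[1,0,0,0.05,0,0,0],[1,0,0,0.1,0,0,0],[1,0,0,0.1,0,0,0]]]'
python3 -c "
from h import *
s=bot.read_state();print(s['wrist_force'].round(2),s['torque'].round(3),s['tool_pos'].round(5),s['tcp_rot'])"
```

```text
time: 11.3
tool_pos: [0.4898, -0.0962, 0.3001]
tcp_rot: [-2.232, -2.21, 0.001]
wrist_force: [-7.7, -0.0, 10.8]
width: 0.092
[-7.730e+00 -1.000e-02  1.079e+01] [0.133 1.672 0.002] [ 0.48984 -0.09619  0.30012] [-2.23212700e+00 -2.20997984e+00  6.56382151e-04]
```

The hard stop is felt: the force jumped to 10.8 N at a depth of about 12.5 mm. Now the quarter turn clockwise.

```bash
python3 -m jog '[[[1,0,0,-0.03,0,0,0.05],[1,0,0,-0.03,0,0,0.15],[1,0,0,-0.03,0,0,0.3],[1,0,0,-0.03,0,0,0.4],[1,0,0,-0.03,0,0,0.4]]]'
python3 -c "
from h import *
s=bot.read_state();print(s['wrist_force'].round(2),s['torque'].round(3),s['tool_pos'].round(5),R.from_rotvec(s['tcp_rot']).as_matrix().round(3)[:,1])"
```

```text
time: 11.92
tool_pos: [0.4896, -0.0961, 0.3001]
tcp_rot: [-2.627, -1.721, 0.002]
wrist_force: [-9.2, 1.2, 11.9]
width: 0.094
[-9.15  1.18 11.88] [ 0.148  1.685 -0.022] [ 0.48958 -0.09614  0.30015] [ 0.917 -0.399 -0.001]
```

```bash
python3 -m jog '[[[1,0,0,-0.01,0,0,0.15],[1,0,0,-0.02,0,0,0.3],[1,0,0,-0.02,0,0,0.45],[1,0,0,-0.02,0,0,0.6],[1,0,0,-0.02,0,0,0.75],[1,0,0,-0.02,0,0,0.9],[1,0,0,-0.02,0,0,1.05],[1,0,0,-0.02,0,0,1.13],[1,0,0,-0.02,0,0,1.16],[1,0,0,-0.02,0,0,1.16]]]'
python3 -c "
from h import *
s=bot.read_state();print(s['wrist_force'].round(2),s['torque'].round(3),s['tool_pos'].round(5),R.from_rotvec(s['tcp_rot']).as_matrix().round(3)[:,1])
im=bot.read_camera('scene')[:,:,::-1]; cv2.imwrite('pics/s8.png',cv2.resize(im[150:250,240:380],None,fx=5,fy=5,interpolation=cv2.INTER_CUBIC))"
```

```text
time: 13.18
tool_pos: [0.4892, -0.0956, 0.3001]
tcp_rot: [-3.14, -0.0, 0.004]
wrist_force: [-10.1, 4.2, 11.2]
width: 0.098
[-10.12   4.18  11.19] [0.609 1.919 0.003] [ 0.48921 -0.09556  0.30013] [ 0.    -1.    -0.002]
```

View pics/s8.png

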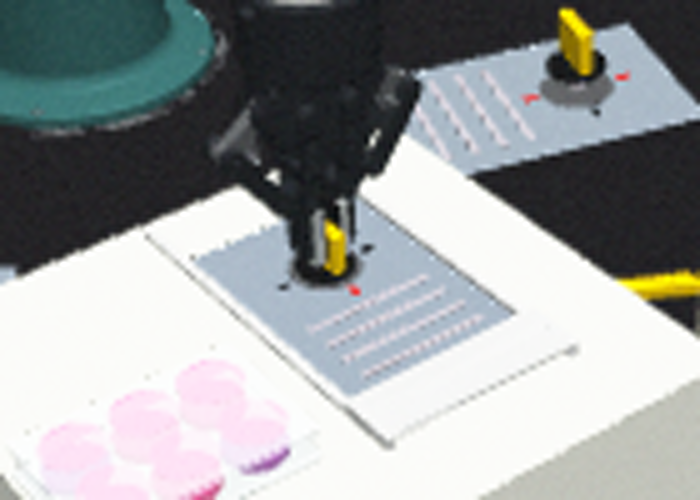

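The wing is lengthwise, towards the red marks. I'll relieve the side load, let it rise into its groove and then open the jaws.

```bash
python3 -m jog '[[[1,-0.05,-0.04,0,0,0,0],[1,-0.1,-0.08,-0.1,0,0,0],[1,-0.12,-0.08,-0.25,0,0,0],[1,-0.12,-0.08,-0.4,0,0,0],[1,-0.12,-0.08,-0.45,0,0,0],[1,-0.12,-0.08,-0.45,0,0,0]]]'
python3 -c "
from h import *
s=bot.read_state();print(s['wrist_force'].round(2),s['torque'].round(3),s['tool_pos'].round(5),R.from_rotvec(s['tcp_rot']).as_matrix().round(3)[:,1])"
```

```text
time: 13.98
tool_pos: [0.4886, -0.0952, 0.3041]
tcp_rot: [-3.141, -0.001, 0.001]
wrist_force: [-6.9, 0.2, 5.4]
width: 0.095
[-6.94  0.16  5.43] [ 0.189  1.075 -0.059] [ 0.48861 -0.09522  0.30408] [ 0.001 -1.    -0.001]
```

```bash
python3 -m jog '[[[1,-0.08,0,-0.05,0,0,0],[0.85,-0.08,0,-0.05,0,0,0],[0.7,-0.08,0,-0.05,0,0,0],[0.6,-0.08,0,-0.05,0,0,0],[0.6,-0.08,0,-0.05,0,0,0],[0.6,-0.08,0,-0.05,0,0,0]]]'
python3 -c "
from h import *
s=bot.read_state();print(s['wrist_force'].round(2),s['torque'].round(3),s['tool_pos'].round(5))
im=bot.read_camera('scene')[:,:,::-1]; cv2.imwrite('pics/s9.png',cv2.resize(im[150:250,240:380],None,fx=5,fy=5,interpolation=cv2.INTER_CUBIC))"
```

```text
time: 14.72
tool_pos: [0.488, -0.0954, 0.3041]
tcp_rot: [3.142, 0.001, 0.0]
wrist_force: [0.5, 0.6, 0.5]
width: 0.399
[0.47 0.62 0.47] [ 0.003  0.041 -0.016] [ 0.488   -0.09542  0.30414]
```

View pics/s9.png

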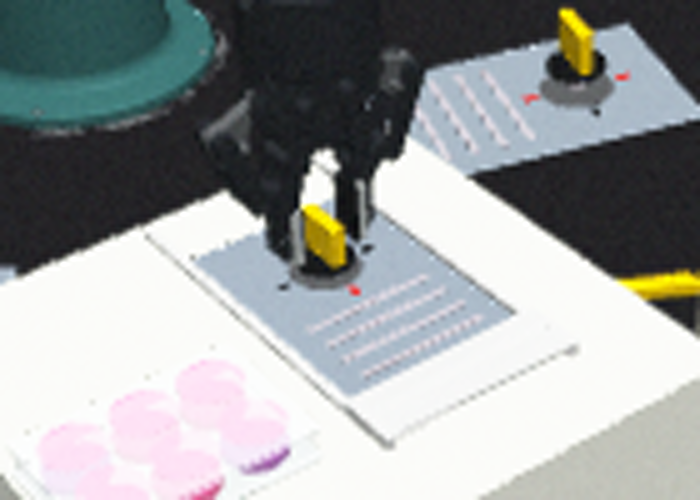

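The jaws are clear of the wing, with wrist force near zero. The wing stays lengthwise at crop (325,238) and the disc sits low. I'll lift straight up and move aside for a top view.

```bash
python3 -m jog '[[[0.6,0,0,-1,0,0,0],[0.6,0,0,-4,0,0,0],[0.6,0,0,-9,0,0,0],[0.6,0,3,-12,0,0,0],[0.6,0,9,-12,0,0,0],[0.6,0,15,-12,0,0,0],[0.6,0,21,-12,0,0,0],[0.6,0,26,-12,0,0,0],[0.6,0,30,-12,0,0,0],[0.6,0,30,-12,0,0,0]]]'
python3 - <<'E'
from h import *
a={}
for n in("scene","top"):
    im=bot.read_camera(n)[:,:,::-1]; a[n]=im; cv2.imwrite(f"pics/{n}10f.png",im)
    cv2.imwrite(f"pics/{n}10.png",cv2.resize(im[150:270,240:400] if n=="scene" else im[120:260,285:445],None,fx=5,fy=5 if n=="scene" else 4.2,interpolation=cv2.INTER_CUBIC))
E
```

```text
time: 16.02
tool_pos: [0.4877, -0.3981, 0.4245]
tcp_rot: [3.141, -0.004, 0.0]
wrist_force: [0.2, -0.5, 0.3]
width: 0.398
```

View pics/top10.png

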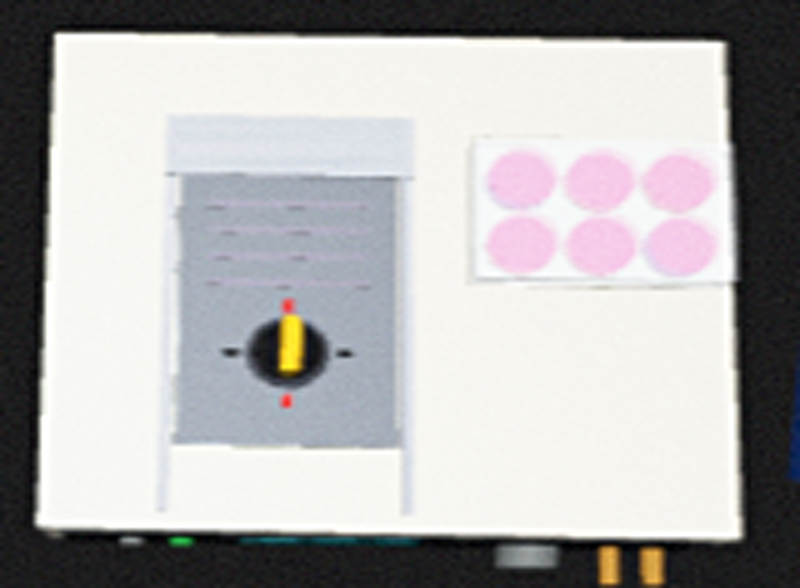

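View pics/scene10.png

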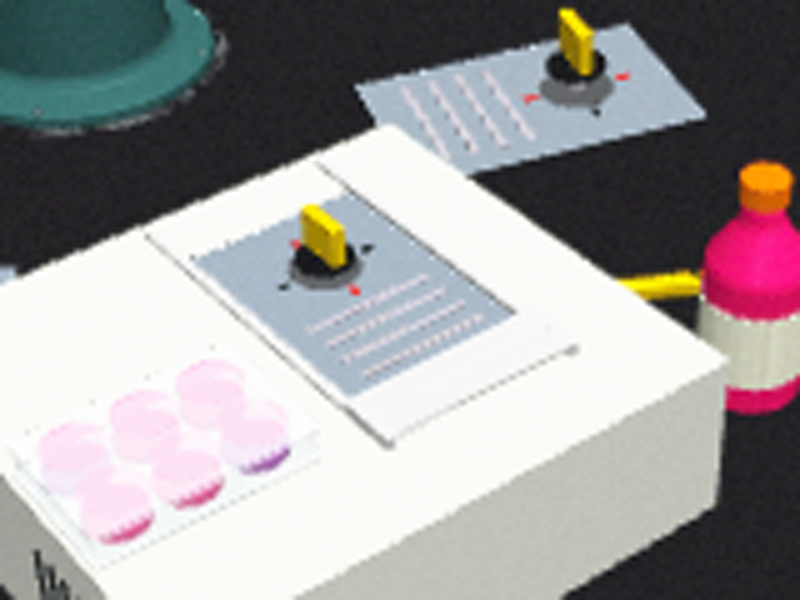

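Run:
```python
from h import *
# stud axis from the four marks (panel top z=.118) in top view
t=lambda x,y:(285+x/5-.4,120+y/4.2-.4)
c=np.mean([ray("top",t(*p),.118) for p in[(288,305),(287,401),(231,352),(345,353)]],0); print(c.round(4))
s=lambda x,y:(240+x/5-.4,150+y/5-.4)
m=np.mean([ray("scene",s(*p),.118) for p in[(297,245),(355,291),(284,287),(368,247)]],0); print(m.round(4))
for z in(.161,.153,.1485): print(z,((proj("scene",[m[0],m[1],z])-[239.6,149.6])*5).round(1))
a=np.array([ray("top",t(*p),.153)for p in[(292,316),(290,372)]]);print(a,np.arctan2(*(a[0]-a[1])[:2][::-1]))
# others moved?
for n in("scene","top"):
    d=np.abs(cv2.imread(f"pics/{n}0.png").astype(int)-cv2.imread(f"pics/{n}10f.png")).max(2)>60
    print(n,cv2.connectedComponentsWithStats(d.astype(np.uint8))[2][1:][:, :].tolist()[:25] if d.sum()<100000 else 0)
```

```text
[ 0.4923 -0.0968  0.118 ]
[ 0.4921 -0.0958  0.118 ]
0.161 [[321.9 203.4]]
0.153 [[322.6 215.5]]
0.1485 [[323.1 222.3]]
[[ 0.50735589 -0.09672932  0.153     ]
 [ 0.475086   -0.09613789  0.153     ]] -0.018325563209391615
scene [[0, 0, 210, 192, 16623], [231, 0, 58, 99, 1971], [263, 0, 42, 113, 1570], [186, 27, 1, 2, 2], [277, 51, 1, 2, 2], [220, 83, 3, 5, 6], [256, 86, 2, 3, 3], [270, 87, 1, 1, 1], [256, 90, 1, 1, 1], [217, 93, 3, 13, 18], [280, 92, 18, 35, 121], [227, 94, 1, 1, 1], [221, 107, 10, 10, 46], [300, 108, 1, 1, 1], [298, 114, 3, 2, 5], [297, 117, 1, 1, 1], [262, 118, 6, 6, 22], [296, 119, 1, 1, 1], [149, 124, 42, 27, 415], [198, 156, 9, 2, 11], [202, 163, 2, 2, 3], [146, 169, 11, 8, 23], [77, 177, 8, 13, 26], [155, 179, 2, 2, 3], [275, 186, 40, 23, 367]]
top [[508, 94, 79, 92, 885], [565, 97, 34, 32, 341], [599, 98, 1, 1, 1], [580, 107, 60, 66, 1997], [605, 109, 1, 1, 1], [607, 110, 1, 1, 1], [613, 114, 1, 1, 1], [567, 127, 4, 3, 6], [563, 128, 1, 1, 1], [572, 129, 2, 1, 2], [568, 133, 1, 1, 1], [575, 132, 4, 5, 5], [579, 137, 1, 1, 1], [581, 136, 1, 1, 1], [574, 138, 1, 1, 1], [582, 138, 1, 1, 1], [577, 141, 1, 1, 1], [583, 140, 1, 1, 1], [588, 141, 2, 2, 3], [582, 143, 1, 1, 1], [585, 143, 1, 1, 1], [591, 143, 1, 1, 1], [589, 145, 1, 1, 1], [591, 145, 1, 1, 1], [591, 148, 1, 1, 1]]
```

The blade top sits at row 221, against 203 if the stud had sprung up, so the stud is caught. The turn is within 0.02 rad of lengthwise, and nothing else has moved. Handing in.

```bash
python3 -c "
from workcell import bot
print(bot.finish_job())"
```

```text
the job is handed in; nothing more can be done
None
```

The panel is home against its stop and the stud is locked. I handed the job in at about 16 s; no verdict was reported.

**What I did:**
- **Grip:** I gripped the wing and turned it back crosswise.
- **Slide:** I slid the panel forward about 19 mm at roughly 3.3 N. It met the stop and I pressed no harder than about 8 N.
- **Push in:** I pushed the stud in until it reached its hard stop, at about 11 N.
- **Turn:** I turned it 1.56 rad clockwise. Side force peaked at about 10 N and vertical force at about 12 N. Then I let it rise into its groove, opened the jaws and lifted clear.

**Last checks:**
- **Stud:** The wing is lengthwise within about 0.02 rad. It stayed down after release: its top reads between 149 and 153 mm, where a free stud would stand at 161 mm. That reading is slightly lower than the 153 mm expected for a caught stud, within picture accuracy.
- **Panel travel:** The pictures give about 21 mm, against 18.5 to 19 mm from the arm readings. I put the difference down to picture accuracy. The bar entered its slot at spring force only, so the panel is home.
- **Surroundings:** The well plate and the other things looked unmoved in the before and after pictures. The robot was clear of everything.

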